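# Clamp a carved rosette in the carving press

### The job

Get the carved rosette clamped ready for carving: push the open tray of the press fully home until it snaps into its detent, then turn the ratchet knob on top of the press clockwise (seen from above) until the clamp is down and its slip clutch has clicked about three times - at least two clicks, no more than four - and let go. Leave the three chisels beside the tray where they lie.

Things in the scene. Friction and masses are not known exactly. Their poses are not given: they have to be found in the camera images.
- press: Fixed clamping press: dark steel base 220 x 210 x 14 mm, aluminium side rails, and a grey bridge across (two posts and a beam 50 mm deep along x, 200 mm wide along y, underside 115, top 145 mm above the bench). Origin on the bench straight below the knob's axis; x points the way the tray goes in (away from the robot), y left, z up. The tray comes out to -x.
- tray_front (a point): Centre of the outer face (looking to the press's -x) of the tray's wooden front board, 150 mm wide (y), 15 mm thick, from 16 to 72 mm above the bench; the point is 45 mm up and, with the tray home, 120 mm in front of the knob's axis. Its x axis is the way to push. A carved rosette (108 mm across) is pinned in the tray and comes under the clamp pad.
- tray (a joint): How far the tray stands open, m: 0 is fully home at its stop, at most 0.11. Slides with about 2 N of friction; from about 17 mm open a spring detent resists with up to about 10 N, gives way at about 7 mm, then draws the tray home and holds it.
- knob_grip (a point): Centre of the ratchet knob, on its upright axis, 189 mm above the bench. The knob is a ribbed aluminium cylinder 42 mm across from 158 to 220 mm above the bench, with a small cap to 224 mm; the beam below it tops out at 145 mm, with a 40 mm collar to 151 mm. Round: grip it from above at any yaw. It does not rise or sink as it turns.
- spindle (a joint): Angle of the screw spindle under the knob, rad, growing as the knob turns clockwise seen from above (clamping; the pad sinks 2.5 mm per rad). The knob turns it through the clutch, against a drag of about 0.05 N m. At 3.0 the pad bears on the rosette and it can turn no further.
- knob (a joint): Slip of the knob on the spindle, rad, growing clockwise from above, 0 at the start. It stays near 0 while the spindle turns freely; once the spindle is stopped the clutch slips: torque rises to about 0.25 N m before each click, then drops. A click is 0.52 rad (12 to the turn), and the first crest is at 0.26. Let go, it settles to about a whole number of clicks or stays where it is.
- gouge_a: Loose chisel, 190 mm long, 25 mm thick wooden handle, lying left of the tray; origin under its middle. To be left alone.
- gouge_b: Loose chisel, 170 mm, lying right of the tray; origin under its middle. To be left alone.
- gouge_c: Loose chisel, 180 mm, lying beside the other on the right; origin under its middle. To be left alone.

How it is judged:
On the way, in this order (a step that is already met when the one before it is completed fails the run):
1. the tray is home in its detent, while the clamp has not yet been tightened (value of joint tray below 0.003 m and value of joint knob below 0.4 rad and value of joint spindle below 2.9 rad), for 0.2 s.
2. the clamp is down and the clutch has clicked at least twice (value of joint spindle above 2.9 rad and value of joint knob above 0.8 rad and value of joint tray below 0.003 m), for 0.2 s.
At the end, for the whole second after the job is handed in: The tray is home (within 3 mm), the spindle is down on the rosette (within 0.1 rad of its stop), the clutch has slipped two to four clicks (0.8 to 2.3 rad) and the knob is at rest (all of step 2 and value of joint knob below 2.3 rad and velocity of joint knob below 0.1 rad/s); the robot touches nothing.
It fails at once if the clutch is driven past four clicks (value of joint knob above 2.5 rad).
It fails at once if a chisel is moved by more than 30 mm (distance of any of gouge_a, gouge_b, gouge_c from where it was at the start of the episode above 0.03 m).
It also fails if it takes over 64 s, if anything falls off the work surface, if the arm or the gripper's body presses on something with over 40 N, if the wrist force passes 120 N, or if a joint passes its speed limit or range.

### The arm

A 6-joint arm with a two-finger parallel gripper is mounted at the origin on the work surface. World frame = base frame: x ahead of the robot, y to its left, z up, the work surface at z = 0. Lengths are in m, angles in rad, forces in N, time in s.
With the tool pointing down it reaches from about 0.35 to 0.725 m from the base axis. Payload 6 kg.
Tool frame: the origin (TCP) lies between the finger pads; the fingertips stand ctrl.tcp_to_tips ahead of it and the grasp point (between the pads) is the TCP (ctrl.tcp_to_tips is the distance from the TCP to the fingertips, in m); z points along the fingers, y is the line along which they close (so a half turn about z gives the same grasp; the last joint's range is limited). The gripper opens to 85 mm and grips with 20 to 120 N. Pads are 22 mm wide; open, the fingers measure 114 mm over their backs; the gripper's body (76 mm by 85 mm) begins 54 mm behind the grasp point. The pads swing forward as they close: fully open they stand 13 mm farther back than shut.
Start: joints at [-0.844, 0.04, 0.085, 0, -1.615, -0.334], TCP at [0.23, -0.554, 0.25] pointing down, gripper open.
Joint ranges: [-2.56, 2.56], [-1.29, 2.01], [-1.08, 1.49], [-3.29, 1.98], [-2.81, -0.18], [-2.99, 2.99]. Speed limits (rad/s): [2.57, 2.57, 3.01, 3.14, 3.14, 3.14].

### API

Orientations are given as a rotation vector (axis times angle).
In Python, from plant import sense, eyes, ctrl gives the robot as it stands.
- The arm moves only by the tool apply_moves, never from a script. Its argument "series" is a list of rows, each a list of 7 numbers: the shift along the tool's x, y, z scaled (see below), then the turn, a rotation vector about the tool's x, y, z scaled (see below), then the gripper's target within -1 to 1 (fully open at 1, half-way at 0, shut at -1). In form: [[tx, ty, tz, wx, wy, wz, gripper], ...]. A call has 1 to 20 rows; each row is the pose to reach, as a shift and turn from the pose commanded when the call began, along the tool's axes at that moment, turning the shorter way round; what a row does not reach only later rows make up. The controller multiplies each number of a shift by 0.4 m and each number of a turn by 360 degrees. A row lasts 1/10 s, in which the tool goes at most 50 mm and 8.59 degrees, less where a joint would pass 70% of its speed; a pose out of reach is approached as far as the arm can. A call with a number of a shift or a turn outside -1 to 1 is refused whole. A call with a gripper value outside its range is refused whole. The fingers move at their own pace and stop on an object; the grip force is fixed at half the most. Time passes only in rows, so rows that repeat a pose let the fingers close. It gives the time, the measured TCP pose, the force, the opening and the grip force at its end, in the units of the state.
- sense(): the state, without advancing time (a new reading comes with each control period).
- eyes.read_camera(name): name is "scene" or "side" or "wrist"; returns the picture (420x560x3 uint8, red, green, blue); there is no depth.
- eyes.get_calibration(name): a dict with "intrinsics" (3x3 intrinsics, pixels), "dist_coeffs" ([k1, k2, p1, p2, k3] as OpenCV has them; the pictures are not rectified), "rvec" (rotation vector, rad) and "tvec" (3), from world to camera coordinates, as OpenCV has them. Camera axes: x right, y down, z forward; pixel columns grow to the right and rows downward; lengths in m; the calibration is good to about 2 mm. A picture is of the moment at which its call begins: read the wrist's pose just before it. get_calibration takes no time and is no camera call; for the wrist camera it gives the pose at the moment of the call.
- ctrl.job_done(): hands the job in; it is judged then, once.
The state is a dict: "clock": time; "joint_pos": joint angles; "joint_vel": joint speeds; "effort": joint torques, N m; "position": TCP position; "eef_rot": TCP orientation; "wrist_force": force on the tool from outside, world axes, zero at the start; "torque": the same for the moment, N m; "finger_gap": finger opening in m; "grip_force": force on a finger pad.
Only numpy, scipy, OpenCV 4.12 (cv2) and the standard library are available. Lean on these libraries where they do the work, as an engineer would, in place of code of your own. Each camera call takes 0.05 s, during which the arm holds its last target. There are 200 camera calls.

## Working session

There is one attempt and no reset: what is moved stays moved. The work goes in short steps, Python scripts to look and compute and a tool call to move; the robot and the scene stay as the last step left them, time stands still between calls to the robot, and variables do not carry over. Pictures are saved under pics/ and viewed, at most 10 in all, crops included, and the job is handed in when it is done.

Besides the shell and the picture viewer there is one more tool, called after "Call:" as name(argument=value, ...), one argument or row to a line, values as JSON. apply_moves: Moves the arm, as the interface text tells. Shifts and turns lie within -1 to 1; 1 stands for 0.4 m of shift or 360 degrees of turn. Its arguments: {"type":"object","properties":{"series":{"type":"array"}},"required":["series"]}

```bash
mkdir -p pics; python3 - <<'E'
from plant import sense, eyes, ctrl
import cv2
s=sense();print(s['clock'],s['position'],s['eef_rot'],ctrl.tcp_to_tips)
for n in("scene","side"):
    cv2.imwrite(f"pics/{n}0.png",eyes.read_camera(n)[:,:,::-1])
    print(eyes.get_calibration(n))
E
```

```text
0.0 [ 0.22962909 -0.55400801  0.24926611] [ 6.12945707e-01 -3.08073239e+00 -2.68133894e-03] 0.019
{'intrinsics': array([[540.25441638,   0.        , 271.55977582],
       [  0.        , 540.25441638, 203.93190972],
       [  0.        ,   0.        ,   1.        ]]), 'dist_coeffs': array([-0.00316316,  0.        ,  0.        ,  0.        ,  0.        ]), 'rvec': array([ 2.08188212,  1.47112674, -0.4984648 ]), 'tvec': array([-0.1970852 , -0.33250072,  1.55953522])}
{'intrinsics': array([[394.43429877,   0.        , 275.74448044],
       [  0.        , 394.43429877, 209.48042422],
       [  0.        ,   0.        ,   1.        ]]), 'dist_coeffs': array([-0.06501056,  0.        ,  0.        ,  0.        ,  0.        ]), 'rvec': array([ 0.23015777, -2.85955576,  1.17697301]), 'tvec': array([0.54328949, 0.17777226, 0.79141827])}
```

View pics/scene0.png

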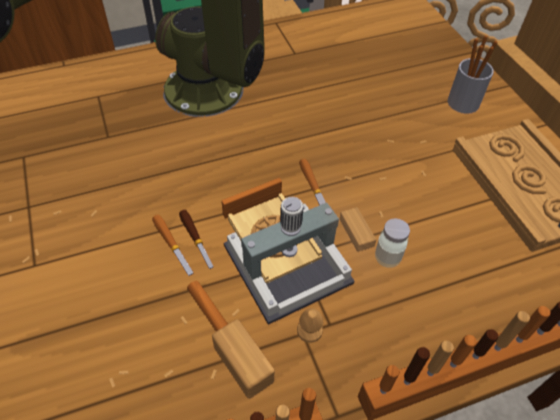

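View pics/side0.png

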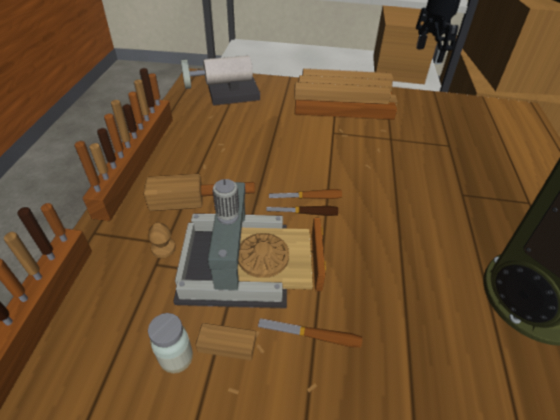

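The scene view shows the knob top near (293,203) and the front board from (223,205) to (283,190). The side view shows the knob at (226,187–215) and the board edge at about (319,220–288). I'll enlarge both.

```bash
python3 - <<'E'
import cv2,numpy as np
a=cv2.imread("pics/scene0.png")[165:325,210:360];b=cv2.imread("pics/side0.png")[165:315,170:335]
a=cv2.resize(a[:150],None,fx=4,fy=4,interpolation=3)[:, :400];b=cv2.resize(b,(660,600),interpolation=3)
cv2.imwrite("pics/ca.png",cv2.resize(cv2.imread("pics/scene0.png")[170:320,210:360],(600,600),interpolation=3));cv2.imwrite("pics/cb.png",b)
E
```

```text
(no output)
```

View pics/ca.png

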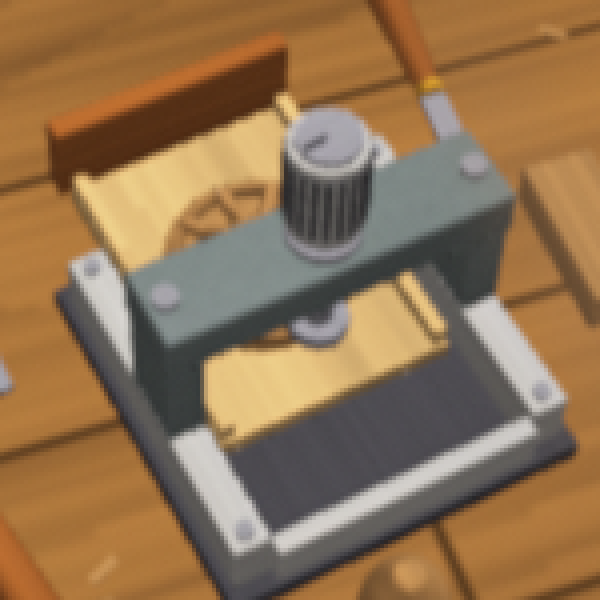

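View pics/cb.png

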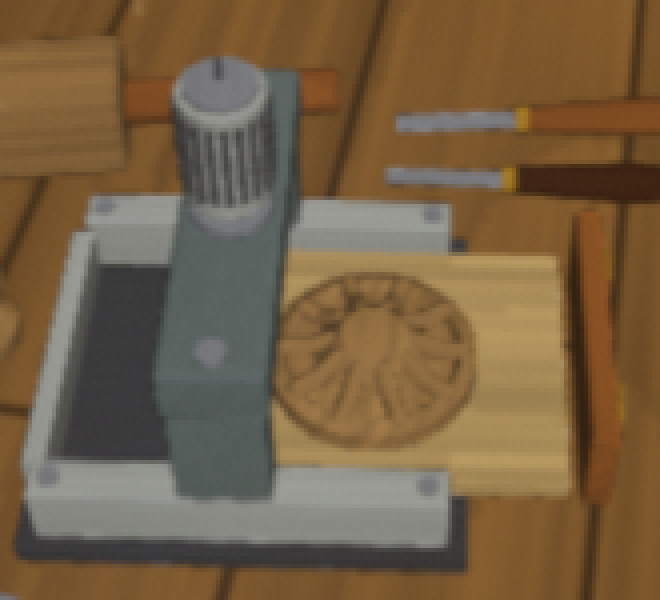

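```bash
cat > h.py <<'E'
import numpy as np,cv2
from plant import sense,eyes,ctrl
def ray(cal,px,z):
    R=cv2.Rodrigues(cal['rvec'])[0];c=-R.T@cal['tvec']
    u=cv2.undistortPoints(np.array([[px]],float),cal['intrinsics'],cal['dist_coeffs'])[0,0]
    d=R.T@np.r_[u,1];return c+d*(z-c[2])/d[2]
E
python3 - <<'E'
from h import *
np.set_printoptions(precision=4,suppress=True)
S=eyes.get_calibration("scene");D=eyes.get_calibration("side")
f=lambda x,y:(x/4+210,y/4+170); g=lambda x,y:(x/4+170,y/4+165)
for n,c,p,z in [("knob",S,f(330,137),.223),("knob",D,g(220,85),.223),
 ("boardR?",S,f(50,122),.072),("boardL?",S,f(280,35),.072),("bd",D,g(603,210),.072),("bd",D,g(615,485),.072),
 ("base",S,f(237,600),.014),("base",S,f(575,445),.014),("base",S,f(58,295),.014),
 ("bolt",S,f(165,296),.147),("bolt",S,f(474,165),.147),("bolt",D,g(212,350),.147),
 ("base",D,g(467,570),.0),("base",D,g(16,557),.0)]: print(n,ray(c,p,z))
for n in [(185,272),(208,265),(160,218),(182,212),(305,163),(323,203)]: print(n,ray(S,n,.01))
E
```

```text
knob [0.6406 0.0205 0.223 ]
knob [0.6386 0.0236 0.223 ]
boardR? [ 0.4701 -0.0764  0.072 ]
boardL? [0.4523 0.0679 0.072 ]
bd [ 0.4662 -0.0764  0.072 ]
bd [0.448  0.0956 0.072 ]
base [ 0.7539 -0.0652  0.014 ]
base [0.7292 0.1354 0.014 ]
base [ 0.5451 -0.0977  0.014 ]
bolt [ 0.6512 -0.0666  0.147 ]
bolt [0.6273 0.1075 0.147 ]
bolt [0.6271 0.107  0.147 ]
base [0.5116 0.1072 0.    ]
base [0.7299 0.137  0.    ]
(185, 272) [ 0.5847 -0.1989  0.01  ]
(208, 265) [ 0.5841 -0.1472  0.01  ]
(160, 218) [ 0.4234 -0.2184  0.01  ]
(182, 212) [ 0.4233 -0.1659  0.01  ]
(305, 163) [0.3741 0.1656 0.01  ]
(323, 203) [0.5083 0.1582 0.01  ]
```

```bash
cat >> h.py <<'E'
from scipy.spatial.transform import Rotation as Ro
def plan(pos,yaw):
    "yaw (deg) of tool y axis in world, tool down"
    s=sense();R0=Ro.from_rotvec(s['eef_rot'])
    y=np.radians(yaw);Y=np.array([np.cos(y),np.sin(y),0]);Z=np.array([0,0,-1.]);X=np.cross(Y,Z)
    R1=Ro.from_matrix(np.c_[X,Y,Z])
    print(np.round(R0.inv().apply(np.array(pos)-s['position'])/.4,4),np.round((R0.inv()*R1).as_rotvec()/(2*np.pi),4))
E
python3 - <<'E'
from h import *
plan([.423,-.009,.25],97.9)
E
```

```text
[-0.9682  1.0738  0.    ] [ 0.0002 -0.0001  0.0406]
```

Call:
apply_moves(
  series=[
    [-0.48, 0.54, 0, 0, 0, 0.02, -1],
    [-0.48, 0.54, 0, 0, 0, 0.02, -1],
    [-0.48, 0.54, 0, 0, 0, 0.02, -1],
    [-0.48, 0.54, 0, 0, 0, 0.02, -1],
    [-0.87, 0.966, 0, 0, 0, 0.04, -1],
    [-0.87, 0.966, 0, 0, 0, 0.04, -1],
    [-0.87, 0.966, 0, 0, 0, 0.04, -1],
    [-0.87, 0.966, 0, 0, 0, 0.04, -1],
    [-0.87, 0.966, 0, 0, 0, 0.04, -1],
    [-0.87, 0.966, 0, 0, 0, 0.04, -1],
    [-0.87, 0.966, 0, 0, 0, 0.04, -1],
    [-0.87, 0.966, 0, 0, 0, 0.04, -1],
    [-0.87, 0.966, 0, 0, 0, 0.04, -1],
    [-0.87, 0.966, 0, 0, 0, 0.04, -1],
  ],
)

```text
clock: 1.5
position: [0.4031, -0.0647, 0.2503]
eef_rot: [0.221, -3.134, 0.0]
wrist_force: [-0.1, 0.4, -0.1]
finger_gap: 0.0002
grip_force: 0.0
```

```bash
python3 - <<'E'
from h import *
s=sense();print(s['clock'],s['position'],s['joint_pos'],s['finger_gap'])
plan([.423,-.009,.25],97.9)
plan([.423,-.009,.05],97.9)
E
```

```text
1.5 [ 0.40306373 -0.06469731  0.25026424] [ 3.43030885e-01 -4.91825723e-01 -3.61485775e-01 -1.33791251e-05
 -1.70130552e+00 -1.77313621e+00] 0.0001986400567446903
[-0.0689  0.1309  0.0006] [-0.     -0.      0.0004]
[-0.069   0.1309  0.5006] [-0.     -0.      0.0004]
```

Call:
apply_moves(
  series=[
    [-0.069, 0.131, 0, 0, 0, 0, -1],
    [-0.069, 0.131, 0, 0, 0, 0, -1],
    [-0.069, 0.131, 0.5, 0, 0, 0, -1],
    [-0.069, 0.131, 0.5, 0, 0, 0, -1],
    [-0.069, 0.131, 0.5, 0, 0, 0, -1],
    [-0.069, 0.131, 0.5, 0, 0, 0, -1],
    [-0.069, 0.131, 0.5, 0, 0, 0, -1],
    [-0.069, 0.131, 0.5, 0, 0, 0, -1],
  ],
)

```text
clock: 2.3
position: [0.4235, -0.0094, 0.0516]
eef_rot: [-0.221, 3.134, -0.002]
wrist_force: [1.1, 0.6, 1.4]
finger_gap: 0.0
grip_force: 0.0
```

```bash
python3 - <<'E'
from h import *
s=sense();print(s['clock'],s['position'],s['wrist_force'])
cv2.imwrite("pics/side1.png",cv2.resize(eyes.read_camera("side")[150:350,160:420,::-1],(780,600)))
E
```

```text
2.3 [ 0.42350413 -0.00942161  0.05158576] [1.071098   0.56507032 1.35509491]
```

View pics/side1.png

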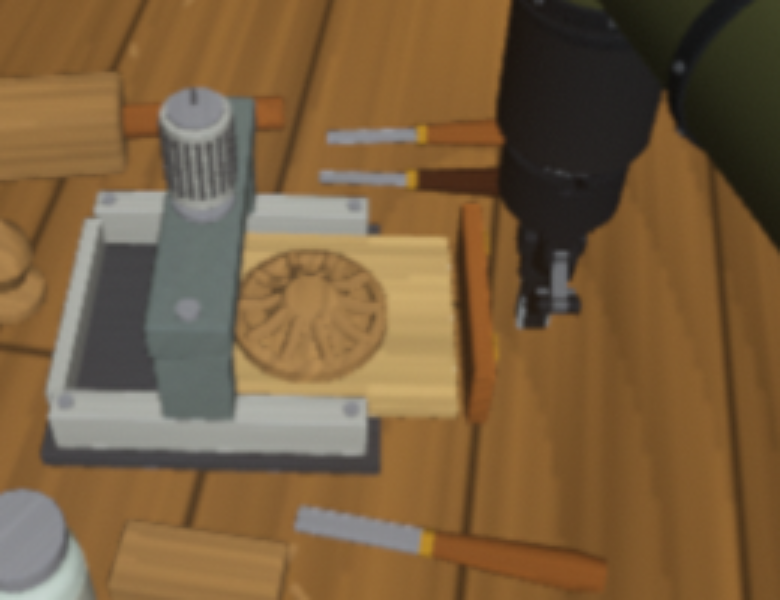

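Call:
apply_moves(
  series=[
    [-0.03, 0, 0, 0, 0, 0, -1],
    [-0.05, 0, 0, 0, 0, 0, -1],
    [-0.07, 0, 0, 0, 0, 0, -1],
    [-0.09, 0, 0, 0, 0, 0, -1],
    [-0.11, 0, 0, 0, 0, 0, -1],
    [-0.13, 0, 0, 0, 0, 0, -1],
    [-0.145, 0, 0, 0, 0, 0, -1],
    [-0.16, 0, 0, 0, 0, 0, -1],
    [-0.17, 0, 0, 0, 0, 0, -1],
    [-0.17, 0, 0, 0, 0, 0, -1],
  ],
)

```text
clock: 3.35
position: [0.4926, 0.0014, 0.0521]
eef_rot: [-0.222, 3.13, -0.0]
wrist_force: [1.8, -1.8, 4.2]
finger_gap: 0.0
grip_force: 0.0
```

Call:
apply_moves(
  series=[
    [-0.01, 0, 0, 0, 0, 0, -1],
    [-0.02, 0, 0, 0, 0, 0, -1],
    [-0.025, 0, 0, 0, 0, 0, -1],
    [-0.025, 0, 0, 0, 0, 0, -1],
  ],
)

```text
clock: 3.75
position: [0.501, 0.0026, 0.0521]
eef_rot: [-0.222, 3.133, -0.001]
wrist_force: [-1.9, -1.0, 5.7]
finger_gap: 0.0003
grip_force: 0.1
```

```bash
python3 - <<'E'
from h import *
s=sense();print(s['clock'],s['position'],s['wrist_force'],s['torque'])
cv2.imwrite("pics/side2.png",cv2.resize(eyes.read_camera("side")[150:350,160:420,::-1],(780,600)))
E
```

```text
3.75 [0.50096438 0.00255579 0.05206008] [-1.94676209 -1.00134796  5.66775202] [-0.27169907  0.36179183 -0.02480802]
```

View pics/side2.png

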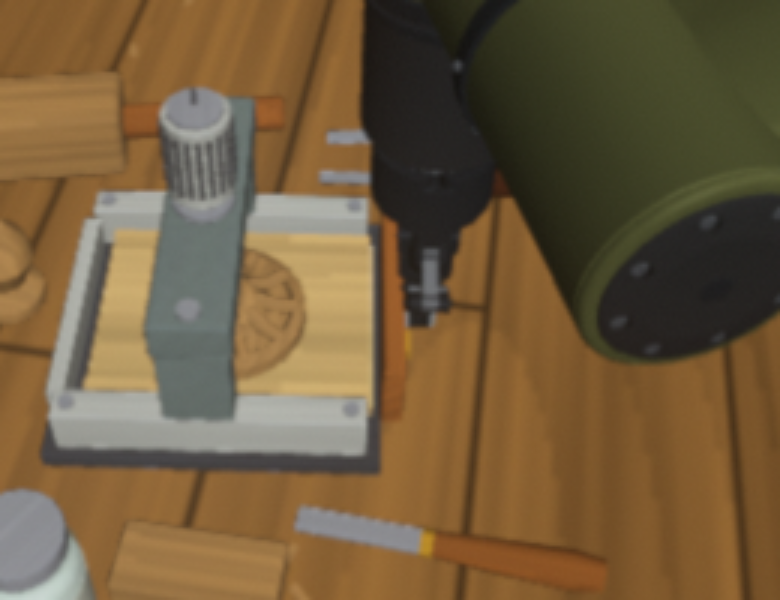

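The tray is almost in, with the board close to the rail ends at about (395,330) and the fingers touching it. I'll keep pushing in small steps.

Call:
apply_moves(
  series=[
    [-0.005, 0, 0, 0, 0, 0, -1],
    [-0.01, 0, 0, 0, 0, 0, -1],
    [-0.015, 0, 0, 0, 0, 0, -1],
    [-0.015, 0, 0, 0, 0, 0, -1],
  ],
)

```text
clock: 4.2
position: [0.5081, 0.0037, 0.0521]
eef_rot: [-0.222, 3.13, -0.0]
wrist_force: [1.8, -0.3, 4.8]
finger_gap: 0.0002
grip_force: 0.0
```

Call:
apply_moves(
  series=[
    [-0.005, 0, 0, 0, 0, 0, -1],
    [-0.01, 0, 0, 0, 0, 0, -1],
    [-0.01, 0, 0, 0, 0, 0, -1],
  ],
)

```text
clock: 4.5
position: [0.5098, 0.0039, 0.052]
eef_rot: [0.222, -3.131, 0.001]
wrist_force: [-12.6, 0.8, 14.1]
finger_gap: 0.0
grip_force: 7.4
```

Force jumped to about 13 N with the motion stalled at the expected home position, so the tray is seated. Backing off.

Call:
apply_moves(
  series=[
    [0.06, 0, 0, 0, 0, 0, -1],
    [0.06, 0, 0, 0, 0, 0, -1],
    [0.06, 0, -0.55, 0, 0, 0, 1],
    [0.06, 0, -0.55, 0, 0, 0, 1],
    [0.06, 0, -0.55, 0, 0, 0, 1],
    [0.06, 0, -0.55, 0, 0, 0, 1],
    [0.06, 0, -0.55, 0, 0, 0, 1],
    [0.06, 0, -0.55, 0, 0, 0, 1],
    [0.06, 0, -0.55, 0, 0, 0, 1],
  ],
)

```text
clock: 5.4
position: [0.4869, 0.001, 0.2698]
eef_rot: [0.222, -3.133, -0.001]
wrist_force: [0.7, -0.4, -0.5]
finger_gap: 0.0848
grip_force: 0.0
```

```bash
python3 - <<'E'
from h import *
s=sense();print(s['clock'],s['position'],s['joint_pos'],s['finger_gap'])
k=[.639,.0215,.27]
for y in (97.9,330,335,340): plan(k,y)
E
```

```text
5.4 [0.48685655 0.00100743 0.2698316 ] [ 4.16937051e-01 -2.60108861e-01 -1.55746782e-01 -8.05984616e-04
 -1.67519070e+00 -1.84627212e+00] 0.08480409550700825
[-0.3838 -0.0029 -0.0005] [ 0.0001 -0.      0.0006]
[-0.3838 -0.0029 -0.0005] [ 0.000e+00 -2.000e-04  3.559e-01]
[-0.3838 -0.0029 -0.0005] [ 0.00e+00 -2.00e-04  3.42e-01]
[-0.3838 -0.0029 -0.0005] [ 0.000e+00 -1.000e-04  3.281e-01]
```

Call:
apply_moves(
  series=[
    [-0.384, -0.003, 0, 0, 0, -0.36, 1],
    [-0.384, -0.003, 0, 0, 0, -0.36, 1],
    [-0.384, -0.003, 0, 0, 0, -0.36, 1],
    [-0.384, -0.003, 0, 0, 0, -0.36, 1],
    [-0.384, -0.003, 0, 0, 0, -0.36, 1],
    [-0.384, -0.003, 0, 0, 0, -0.36, 1],
    [-0.384, -0.003, 0, 0, 0, -0.36, 1],
    [-0.384, -0.003, 0, 0, 0, -0.36, 1],
    [-0.384, -0.003, 0, 0, 0, -0.36, 1],
    [-0.384, -0.003, 0, 0, 0, -0.36, 1],
    [-0.384, -0.003, 0, 0, 0, -0.36, 1],
    [-0.384, -0.003, 0, 0, 0, -0.36, 1],
    [-0.384, -0.003, 0, 0, 0, -0.36, 1],
    [-0.384, -0.003, 0, 0, 0, -0.36, 1],
    [-0.384, -0.003, 0, 0, 0, -0.36, 1],
    [-0.384, -0.003, 0, 0, 0, -0.36, 1],
    [-0.384, -0.003, 0, 0, 0, -0.36, 1],
  ],
)

```text
clock: 7.1
position: [0.6386, 0.0212, 0.2687]
eef_rot: [2.927, -1.138, -0.003]
wrist_force: [0.4, 0.6, -0.6]
finger_gap: 0.0852
grip_force: 0.0
```

Call:
apply_moves(
  series=[
    [0, 0, 0, 0, 0, -0.355, 1],
    [0, 0, 0, 0, 0, -0.355, 1],
    [0, 0, 0, 0, 0, -0.355, 1],
    [0, 0, 0, 0, 0, -0.355, 1],
    [0, 0, 0, 0, 0, -0.355, 1],
    [0, 0, 0, 0, 0, -0.355, 1],
    [0, 0, 0, 0, 0, -0.355, 1],
    [0, 0, 0, 0, 0, -0.355, 1],
    [0, 0, 0, 0, 0, -0.355, 1],
    [0, 0, 0, 0, 0, -0.355, 1],
    [0, 0, 0, 0, 0, -0.355, 1],
    [0, 0, 0, 0, 0, -0.355, 1],
    [0, 0, 0, 0, 0, -0.355, 1],
    [0, 0, 0, 0, 0, -0.355, 1],
    [0, 0, 0, 0, 0, -0.355, 1],
    [0, 0, 0, 0, 0, -0.355, 1],
    [0, 0, 0, 0, 0, -0.355, 1],
  ],
)

```text
clock: 8.8
position: [0.6388, 0.0212, 0.2698]
eef_rot: [-2.312, -2.126, 0.001]
wrist_force: [0.9, 0.2, 0.6]
finger_gap: 0.0854
grip_force: 0.0
```

```bash
python3 - <<'E'
from h import *
s=sense();print(s['clock'],s['position'],s['joint_pos'],s['finger_gap'])
C=eyes.get_calibration("wrist")
cv2.imwrite("pics/w1.png",eyes.read_camera("wrist")[:,:,::-1])
print(C,ray(C,(280,210),.223))
R=cv2.projectPoints(np.array([[.639,.0215,.224]]),C['rvec'],C['tvec'],C['intrinsics'],C['dist_coeffs'])[0];print(R)
E
```

```text
8.8 [0.63875372 0.02116137 0.26979423] [ 3.45562217e-01  1.48338637e-01  2.35890956e-01 -1.47344237e-04
 -1.65905650e+00  2.71230421e+00] 0.08540529295219469
{'intrinsics': array([[350.95089408,   0.        , 277.66755828],
       [  0.        , 350.95089408, 206.36192111],
       [  0.        ,   0.        ,   1.        ]]), 'dist_coeffs': array([-0.05670251,  0.        ,  0.        ,  0.        ,  0.        ]), 'rvec': array([-2.86912607,  0.11958866,  0.01642643]), 'tvec': array([-0.63530955,  0.03298275,  0.41793683])} [0.64214066 0.04078344 0.223     ]
[[[277.00714017 246.58144921]]]
```

View pics/w1.png

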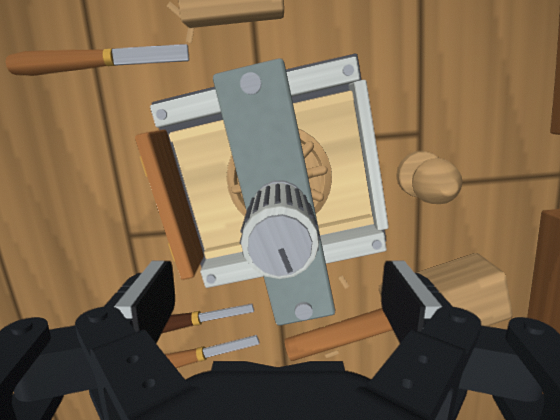

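The wrist view shows the tray home and the knob cap centred at about (280.5,242), within roughly 2 mm of my estimate.

```bash
python3 - <<'E'
from h import *
C=eyes.get_calibration("wrist"); print(ray(C,(280.5,242),.224))
plan([.6400,.0222,.192],85.2)
E
```

```text
[0.6410319  0.02383553 0.224     ]
[0.0029 0.003  0.1948] [-1.000e-04 -1.000e-04 -2.499e-01]
```

Call:
apply_moves(
  series=[
    [0.003, 0.003, 0, 0, 0, 0, 1],
    [0.003, 0.003, 0.1, 0, 0, 0, 1],
    [0.003, 0.003, 0.195, 0, 0, 0, 1],
    [0.003, 0.003, 0.195, 0, 0, 0, 1],
    [0.003, 0.003, 0.195, 0, 0, 0, -1],
    [0.003, 0.003, 0.195, 0, 0, 0, -1],
    [0.003, 0.003, 0.195, 0, 0, 0, -1],
    [0.003, 0.003, 0.195, 0, 0, 0, -1],
    [0.003, 0.003, 0.195, 0, 0, 0, -1],
    [0.003, 0.003, 0.195, 0, 0, 0, -1],
    [0.003, 0.003, 0.195, 0, 0, 0, -1],
  ],
)

```text
clock: 9.95
position: [0.6402, 0.0224, 0.1954]
eef_rot: [2.306, 2.132, 0.003]
wrist_force: [-5.2, 0.8, 4.9]
finger_gap: 0.0408
grip_force: 60.3
```

```bash
cat > st.py <<'E'
from h import *
s=sense();print(s['clock'],s['position'].round(4),s['joint_pos'].round(3)[[0,5]],s['finger_gap'].round(4),s['grip_force'],s['wrist_force'].round(2),s['torque'].round(3),s['effort'].round(3)[5])
E
python3 st.py
```

```text
Traceback (most recent call last):
  File "st.py", line 2, in <module>
    s=sense();print(s['clock'],s['position'].round(4),s['joint_pos'].round(3)[[0,5]],s['finger_gap'].round(4),s['grip_force'],s['wrist_force'].round(2),s['torque'].round(3),s['effort'].round(3)[5])
                                                                                     ^^^^^^^^^^^^^^^^^^^^^
AttributeError: 'float' object has no attribute 'round'
```

Call:
apply_moves(
  series=[
    [0, 0, 0, 0, 0, 0.02, -1],
    [0, 0, 0, 0, 0, 0.04, -1],
    [0, 0, 0, 0, 0, 0.06, -1],
    [0, 0, 0, 0, 0, 0.08, -1],
    [0, 0, 0, 0, 0, 0.1, -1],
    [0, 0, 0, 0, 0, 0.12, -1],
    [0, 0, 0, 0, 0, 0.14, -1],
    [0, 0, 0, 0, 0, 0.16, -1],
    [0, 0, 0, 0, 0, 0.18, -1],
    [0, 0, 0, 0, 0, 0.2, -1],
    [0, 0, 0, 0, 0, 0.22, -1],
    [0, 0, 0, 0, 0, 0.24, -1],
    [0, 0, 0, 0, 0, 0.26, -1],
    [0, 0, 0, 0, 0, 0.28, -1],
    [0, 0, 0, 0, 0, 0.3, -1],
    [0, 0, 0, 0, 0, 0.32, -1],
  ],
)

```text
clock: 11.55
position: [0.6413, 0.0191, 0.1955]
eef_rot: [3.03, -0.816, 0.008]
wrist_force: [3.3, -11.2, 0.8]
finger_gap: 0.0405
grip_force: 60.7
```

```bash
sed -i "s/s\['finger_gap'\].round(4)/s['finger_gap']/" st.py; python3 st.py
```

```text
11.55 [0.6413 0.0191 0.1955] [0.344 0.701] 0.040545218684226426 60.66852603820735 [  3.29 -11.19   0.77] [-3.853 -0.801  0.044] 1.587
```

Call:
apply_moves(
  series=[
    [0, 0, 0, 0, 0, 0.02, -1],
    [0, 0, 0, 0, 0, 0.04, -1],
    [0, 0, 0, 0, 0, 0.06, -1],
    [0, 0, 0, 0, 0, 0.08, -1],
    [0, 0, 0, 0, 0, 0.1, -1],
    [0, 0, 0, 0, 0, 0.11, -1],
  ],
)

```text
clock: 12.15
position: [0.6402, 0.0181, 0.1955]
eef_rot: [2.575, -1.792, 0.007]
wrist_force: [-1.9, -12.3, 3.8]
finger_gap: 0.0408
grip_force: 60.8
```

```bash
python3 st.py
```

```text
12.15 [0.6402 0.0181 0.1955] [0.343 0.011] 0.040771018627348984 60.77964977805095 [ -1.86 -12.33   3.76] [-4.467  0.798  0.634] -0.362
```

Call:
apply_moves(
  series=[
    [0, 0, 0, 0, 0, 0.02, -1],
    [0, 0, 0, 0, 0, 0.03, -1],
  ],
)

```text
clock: 12.35
position: [0.6398, 0.0183, 0.1955]
eef_rot: [2.395, -2.027, 0.006]
wrist_force: [-3.2, -12.3, 4.9]
finger_gap: 0.041
grip_force: 60.9
```

```bash
python3 st.py
```

```text
12.35 [0.6398 0.0183 0.1955] [ 0.344 -0.178] 0.040975501197023145 60.90597036716645 [ -3.21 -12.32   4.85] [-3.958e+00  1.662e+00  3.000e-03] 0.344
```

Call:
apply_moves(
  series=[
    [0, 0, 0, 0, 0, 0.015, -1],
    [0, 0, 0, 0, 0, 0.02, -1],
  ],
)

```text
clock: 12.55
position: [0.6395, 0.0183, 0.1954]
eef_rot: [2.264, -2.172, 0.006]
wrist_force: [-4.6, -11.9, 5.5]
finger_gap: 0.0408
grip_force: 60.9
```

```bash
python3 st.py
```

```text
12.55 [0.6395 0.0183 0.1954] [ 0.344 -0.303] 0.04084732016326047 60.941597006167285 [ -4.56 -11.91   5.48] [-3.836  1.968 -0.03 ] -0.103
```

Call:
apply_moves(
  series=[
    [0, 0, 0, 0, 0, 0.015, -1],
    [0, 0, 0, 0, 0, 0.02, -1],
  ],
)

```text
clock: 12.75
position: [0.6393, 0.0183, 0.1955]
eef_rot: [2.123, -2.31, 0.006]
wrist_force: [-6.0, -11.7, 5.8]
finger_gap: 0.0407
grip_force: 60.9
```

```bash
python3 st.py
```

```text
12.75 [0.6393 0.0183 0.1955] [ 0.344 -0.428] 0.04074129614807622 60.94604862402775 [ -6.02 -11.66   5.82] [-3.84   2.36   0.018] -0.158
```

Call:
apply_moves(
  series=[
    [0, 0, 0, 0, 0, 0.01, -1],
    [0, 0, 0, 0, 0, 0.01, -1],
    [0, 0, 0, 0, 0, 0.01, -1],
  ],
)

```text
clock: 13.05
position: [0.6392, 0.0182, 0.1955]
eef_rot: [2.053, -2.372, 0.006]
wrist_force: [-6.4, -11.7, 5.5]
finger_gap: 0.041
grip_force: 61.0
```

```bash
python3 st.py; python3 - <<'E'
from h import *
im=eyes.read_camera("scene")[:,:,::-1];cv2.imwrite("pics/scene3.png",im)
o=cv2.imread("pics/scene0.png")
f=lambda a:cv2.resize(a[195:270,250:330],(400,375),interpolation=3)
cv2.imwrite("pics/cmp.png",np.hstack([f(o),f(im)]))
E
python3 st.py
```

```text
13.05 [0.6392 0.0182 0.1955] [ 0.344 -0.488] 0.04096464480666245 60.9631071005424 [ -6.38 -11.66   5.55] [-3.816  2.497  0.127] -0.196
13.1 [0.6392 0.0182 0.1954] [ 0.344 -0.488] 0.04094258747051923 60.96342090590042 [ -6.23 -12.21   5.54] [-3.76   2.449  0.117] -0.171
```

View pics/cmp.png

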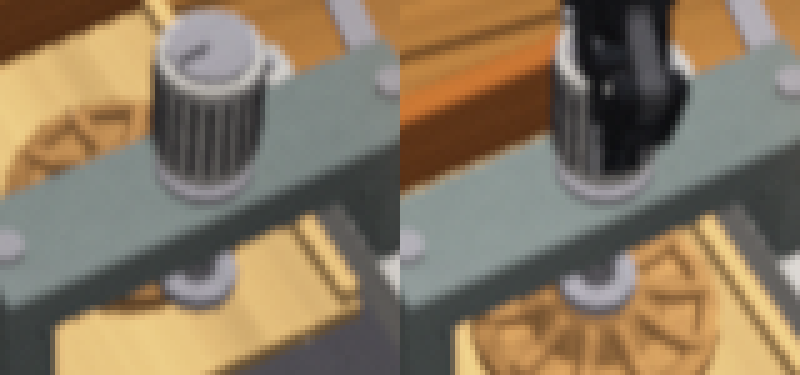

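```bash
python3 - <<'E'
from h import *
S=eyes.get_calibration("scene")
P=np.array([[.64,.022,.09],[.64,.022,.0825]]);print(cv2.projectPoints(P,S['rvec'],S['tvec'],S['intrinsics'],S['dist_coeffs'])[0])
a=cv2.imread("pics/scene0.png").astype(int);b=cv2.imread("pics/scene3.png").astype(int)
for c in (288,290,292): 
    print(c);print(np.c_[np.arange(240,262),a[240:262,c,0],a[240:262,c,2],b[240:262,c,0],b[240:262,c,2]].T)
A=a.astype(np.uint8);B=b.astype(np.uint8)
r=cv2.matchTemplate(cv2.resize(B[244:268,280:300],None,fx=8,fy=8,interpolation=2),cv2.resize(A[250:258,285:296],None,fx=8,fy=8,interpolation=2),cv2.TM_CCOEFF_NORMED)
m=cv2.minMaxLoc(r);print(m[1],(m[3][0]/8-5,m[3][1]/8-6))
E
```

```text
[[[290.63622127 243.27752548]]

 [[290.50851789 245.28454965]]]
288
[[240 241 242 243 244 245 246 247 248 249 250 251 252 253 254 255 256 257
  258 259 260 261]
 [113  85  67  60  61  61  60  63  68  74  94 137 165 167 147 108  89 103
  119 125 127 128]
 [106  81  64  58  58  58  57  59  66  73  92 133 161 162 141 104 111 180
  220 229 229 229]
 [123  93  72  68  66  64  65  69  76  81  83 101 147 178 180 160 123  91
   79  74  81  87]
 [116  88  69  64  63  61  63  65  74  80  81  99 143 172 176 156 120 104
  138 163 183 196]]
290
[[240 241 242 243 244 245 246 247 248 249 250 251 252 253 254 255 256 257
  258 259 260 261]
 [ 91  68  61  60  61  61  60  62  68  77  96 139 169 170 150 111  89 102
  117 122 123 123]
 [ 86  66  57  57  57  58  57  59  66  75  94 136 165 166 146 106 107 175
  216 225 226 226]
 [ 98  74  67  65  67  67  66  65  75  83  84 104 151 180 184 162 122  91
   80  74  69  67]
 [ 94  70  63  62  63  64  63  63  73  81  83 101 148 176 179 158 117 103
  138 162 160 156]]
292
[[240 241 242 243 244 245 246 247 248 249 250 251 252 253 254 255 256 257
  258 259 260 261]
 [ 70  61  59  61  58  62  74  86  94 110 141 165 174 169 139  99  90 107
  118 119 120 122]
 [ 67  58  56  57  55  59  72  84  90 106 136 160 169 164 135 100 128 190
  218 222 223 223]
 [ 75  66  66  65  64  67  83  96 101 103 120 151 176 185 180 150 107  86
   79  73  68  63]
 [ 72  62  62  62  61  64  79  92  98 100 116 147 172 179 176 145 107 118
  153 167 160 145]]
0.8425828814506531 (0.0, 1.25)
```

```bash
python3 - <<'E'
from h import *
im=eyes.read_camera("wrist")[:,:,::-1]
cv2.imwrite("pics/w2.png",cv2.resize(im[150:390,140:420],(700,600)))
E
```

```text
(no output)
```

View pics/w2.png

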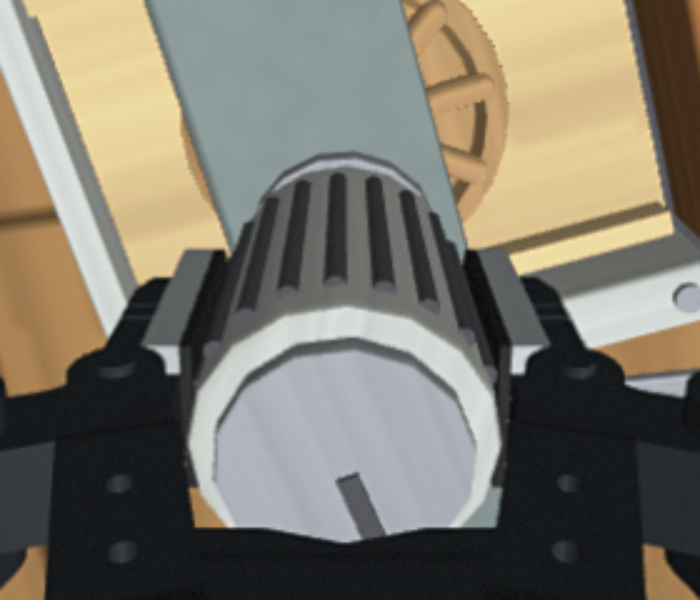

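```bash
python3 - <<'E'
from h import *
a=cv2.imread("pics/scene0.png")[:,:,0].astype(float)
b=np.mean([eyes.read_camera("scene")[:,:,2].astype(float) for _ in range(4)],0)
def edges(p):
    k=np.argmax(p[8:18])+8; t=p[k]; o=[]
    for d,bg in((-1,p[k-5:k].min()),(1,p[k:k+5].min())):
        h=.5*(t+bg);i=k
        while p[i]>h:i+=d
        o.append(240+i-d*(h-p[i])/(p[i-d]-p[i]))
    return np.array(o)
for c in range(286,297): 
    e,f=edges(a[240:264,c]),edges(b[240:264,c]);print(c,e.round(2),(f-e).round(2),(f.mean()-e.mean()).round(2))
T=[]
for _ in range(6): eyes.read_camera("scene");T.append(sense()['torque'][2])
print(np.round(T,3),sense()['clock'])
E
```

```text
286 [249.4  253.94] [0.9  1.31] 1.1
287 [250.14 254.23] [1.04 1.19] 1.11
288 [250.55 254.49] [1.1  1.34] 1.22
289 [250.7  254.64] [1.08 1.26] 1.17
290 [250.53 254.53] [1.08 1.25] 1.17
291 [250.15 254.4 ] [1.05 1.09] 1.07
292 [249.65 254.18] [1.08 1.17] 1.12
293 [249.18 253.9 ] [1.45 1.22] 1.34
294 [245.2 251.4] [ 0.12 -2.72] -1.3
295 [244.84 251.08] [0.39 0.04] 0.21
296 [245.09 250.91] [0.96 1.44] 1.2
[0.172 0.158 0.185 0.102 0.105 0.136] 13.65
```

The mark on the cap shows the grip did not slip, so the knob has turned about 3.2 rad. The pad sank only about 4.3 mm (1.7 rad), so the spindle started part-way down. The clutch has therefore slipped about 1.5 rad, roughly three clicks. Time to let go.

Call:
apply_moves(
  series=[
    [0, 0, 0, 0, 0, 0, 1],
    [0, 0, 0, 0, 0, 0, 1],
    [0, 0, 0, 0, 0, 0, 1],
    [0, 0, 0, 0, 0, 0, 1],
    [0, 0, 0, 0, 0, 0, 1],
    [0, 0, 0, 0, 0, 0, 1],
    [0, 0, -0.1, 0, 0, 0, 1],
    [0, 0, -0.2, 0, 0, 0, 1],
    [0, 0, -0.3, 0, 0, 0, 1],
    [0, 0, -0.3, 0, 0, 0, 1],
  ],
)

```text
clock: 14.65
position: [0.6413, 0.0218, 0.32]
eef_rot: [-2.053, 2.366, -0.01]
wrist_force: [0.5, 0.0, 0.5]
finger_gap: 0.0854
grip_force: 0.0
```

```bash
python3 st.py; python3 - <<'E'
from h import *
C=eyes.get_calibration("wrist");im=eyes.read_camera("wrist")[:,:,::-1]
cv2.imwrite("pics/w3.png",im); cv2.imwrite("pics/scene4.png",eyes.read_camera("scene")[:,:,::-1])
# angle of the dark mark on the cap, world frame, at both wrist views
a=cv2.imread("pics/scene0.png")[:,:,0].astype(float);b=cv2.imread("pics/scene4.png")[:,:,0].astype(float)
for c in(287,289,291):print([[float(r) for r in p[248:259,c]] for p in(a,b)])
print(C['rvec'].tolist(),C['tvec'].tolist())
E
```

```text
14.65 [0.6413 0.0218 0.32  ] [ 0.347 -0.488] 0.08538081486355102 0.0 [0.53 0.05 0.49] [0.019 0.071 0.043] 0.0
[[65.0, 79.0, 110.0, 148.0, 170.0, 168.0, 139.0, 100.0, 90.0, 109.0, 124.0], [68.0, 74.0, 85.0, 116.0, 156.0, 177.0, 176.0, 149.0, 107.0, 85.0, 77.0]]
[[72.0, 77.0, 91.0, 133.0, 161.0, 169.0, 152.0, 115.0, 88.0, 98.0, 116.0], [76.0, 82.0, 83.0, 97.0, 139.0, 171.0, 177.0, 160.0, 125.0, 92.0, 79.0]]
[[73.0, 83.0, 114.0, 153.0, 172.0, 171.0, 146.0, 106.0, 88.0, 106.0, 118.0], [77.0, 78.0, 88.0, 120.0, 161.0, 180.0, 179.0, 156.0, 113.0, 88.0, 78.0]]
[-0.21528853052959454, -3.074960374510628, -0.4214187282342642] [0.6359066448844645, -0.16161467682843864, 0.40827790068538183]
```

View pics/w3.png

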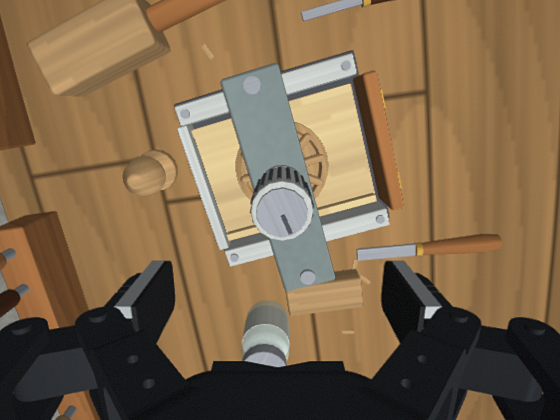

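The wrist view shows the gripper clear of the knob at (281,212), the tray home, and the chisels in view where they were. Handing in.

```bash
python3 -c "
from plant import ctrl
print(ctrl.job_done())"
```

```text
the job is handed in; nothing more can be done
None
```

The tray was pushed home into its detent and the clamp screwed down with the clutch slipped about three clicks (estimated from how far the pad sank, not counted). The arm was clear when I handed the job in at about 15 s, and no verdict came back.

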